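# Put the leather burnisher into third gear

### The arm

A 7-joint arm with a two-finger parallel gripper is mounted at the origin on the work surface. World frame = base frame: x ahead of the robot, y to its left, z up, the work surface at z = 0. Lengths are in m, angles in rad, forces in N, time in s.
With the tool pointing down it reaches from about 0.425 to 0.95 m from the base axis. Payload 4.7 kg.
Tool frame: the origin (TCP) lies on the centre line of the jaws, within the pads' length; the fingertips stand 22 mm ahead of it and the grasp point (between the pads) lies 3 mm ahead of it; z points along the fingers, y is the line along which they close (so a half turn about z gives the same grasp; the last joint's range is limited). The gripper opens to 85 mm and grips with 20 to 120 N. Pads are 22 mm wide; open, the fingers measure 114 mm over their backs; the gripper's body (76 mm by 85 mm) begins 54 mm behind the grasp point. The pads swing forward as they close: fully open they stand 13 mm farther back than shut.
Start: joints at [-1.221, 0.469, -0.049, 1.532, 0.024, 1.141, -0.082], TCP at [0.25, 0.627, 0.253] pointing down, gripper open.
Joint ranges: [-2.59, 2.59], [-0.33, 1.99], [-1.39, 1.29], [0.1, 2.45], [-1.04, 4.18], [0.21, 1.99], [-2.66, 2.66]. Speed limits (rad/s): [2.57, 2.57, 3.14, 3.14, 3.14, 3.14, 3.14].

### API

Orientations are given as [roll, pitch, yaw] about the fixed x, y, z axes, in that order (R = Rz(yaw) Ry(pitch) Rx(roll)).
In Python, from workcell import env, eyes gives the robot as it stands.
- The arm moves only by the tool step_arm, never from a script. Its argument "plan" is a list of rows, each a list of 7 numbers: the opening, from -1 (shut) to 1 (fully open), then the shift along the tool's x, y, z scaled (see below), then the turn, a rotation vector about the tool's x, y, z scaled (see below). In form: [[fingers, tx, ty, tz, wx, wy, wz], ...]. A call has 1 to 12 rows; each row is the pose to reach, as a shift and turn from the pose commanded when the call began, along the tool's axes at that moment; what a row does not reach only later rows make up. The controller multiplies each number of a shift by 50 cm and each number of a turn by 30 degrees. A row lasts 1/12 s, in which the tool goes at most 41.7 mm and 7.16 degrees, less where a joint would pass 70% of its speed; a pose out of reach is approached as far as the arm can. A call with a number of a shift or a turn outside -1 to 1 is refused whole. A call with a gripper value outside its range is refused whole. The fingers move at their own pace and stop on an object; "newtons" is the grip in N (left out, the last holds). Time passes only in rows, so rows that repeat a pose let the fingers close. It gives the time, the measured TCP pose, the force, the opening and the grip force at its end, in the units of the state.
- env.sense(): the state, without advancing time (a new reading comes with each control period).
- eyes.capture(name): name is "scene" or "top"; returns a dict with "image" (420x560x3 uint8, red, green, blue), "intrinsics" (3x3 intrinsics, pixels), "dist_coeffs" ([k1, k2, p1, p2, k3] as OpenCV has them; the pictures are not rectified), "R" (3x3) and "t" (3): a world point X has camera coordinates R X + t. Camera axes: x right, y down, z forward; pixel columns grow to the right and rows downward; lengths in m; the calibration is good to about 2 mm. A picture is of the moment at which its call begins. There is no depth.
- env.sign_off(): hands the job in; it is judged then, once.
The state is a dict: "time": time; "joint_positions": joint angles; "dq": joint speeds; "tau": joint torques, N m; "ee_pos": TCP position; "orientation": TCP orientation; "wrist_force": force on the tool from outside, world axes, zero at the start; "wrist_torque": the same for the moment, N m; "opening": finger opening in m; "gripper_force": force on a finger pad.
Only numpy, scipy, OpenCV 4.12 (cv2) and the standard library are available. Lean on these libraries where they do the work, as an engineer would, in place of code of your own. Each camera call takes 0.05 s, during which the arm holds its last target. There are 200 camera calls.

### The job

The gear lever of the green burnishing machine stands somewhere in the left-hand slot of its H-shaped gate. With the fingertips, push it to the crossbar, across to the right and then fully forward into third (the forward right slot, green dot), without slipping back into fourth (red dot), and leave it there. Do not pull the lever up, and leave the things standing around the machine where they are.

Things in the scene. Friction and masses are not known exactly. Their poses are not given: they have to be found in the camera images.
- gate (a point): centre of the H-shaped gate on top of its flat steel plate (134 mm square, 110 mm above the table), at the near end of the green machine. Axes turn with the machine: +x forward (away from the robot), +y left, z up. The H: two slots along x at y = +25 and -25 mm, each reaching 33 mm either way, joined by a crossbar along y at x = 0; all 22 mm wide. The lever tilts about a point 70 mm below this point
- first_slot (a point): end position of the lever's 10 mm steel rod in the first slot, forward left, at the top of the plate; a white dot on the plate lies 25 mm further forward. Rest of the machine (motor, wooden wheel; 115 to 215 mm beyond the gate's centre, at most 118 mm above the table) lies lower than the knob
- second_slot (a point): the same for the second slot, back left; yellow dot 25 mm behind it
- third_slot (a point): the same for the third slot, forward right; green dot 25 mm forward of it
- fourth_slot (a point): the same for the fourth slot, back right; red dot 25 mm behind it
- knob (a point): middle of the lever's black plastic knob, an upright rounded handle 61 mm tall, 20 mm thick at its foot and 29 mm at its orange band; 145 mm from the lever's tilting point; its top is 31 mm above this point and its foot 30 mm below, along the lever. z axis along the lever. Upright, this point is 185 mm above the table; it travels about 48 mm each way from upright
- lever_across (a joint): sideways tilt of the lever, rad: -0.34 fully left, 0 upright, +0.34 fully right (end stops). About 2 N at the knob moves it; it stays where it is left. The gate lets it cross only while lever_fore is within about 0.08 of 0
- lever_fore (a joint): fore-and-aft tilt of the lever, rad: -0.34 fully back (towards the robot), 0 in the crossbar, +0.34 fully forward (end stops). About 2 N at the knob moves it; it stays where it is left. In the slots the gate keeps lever_across beyond about 0.26 either way
- lever_lift (a joint): how far the lever is pulled up out of its socket along its own length, m: 0 seated (a spring holds it down with about 9 N, plus 0.5 N for each mm), 0.020 at most
- dye_bottle: bystander, loose: grey dye bottle, yellow label, white cap, 48 mm diameter, 85 mm tall; origin at the centre of its underside
- red_cap: bystander, loose: shallow red plastic cap, 44 mm across, 22 mm tall; origin at the centre of its underside
- wax_jar: bystander, loose: amber wax jar with metal lid, 60 mm diameter, 60 mm tall; origin at the centre of its underside
- spool: bystander, loose: wooden thread spool, 40 mm diameter, 60 mm tall; origin at the centre of its underside
- slicker: bystander, loose: turned wooden edge slicker standing on end, 34 mm diameter, 110 mm tall; origin at the centre of its underside
- mallet: bystander, loose: hammer lying on the table, wooden handle, 240 mm long; origin at the centre of its length, on its underside
- brush_mug: bystander, loose: white mug, 76 mm diameter, 95 mm tall; origin at the centre of its underside

How it is judged:
By the outcome, as a careful person would: the job done as asked, in the order asked, and still so for the second after the job is handed in, with the robot touching nothing.
It also fails if it takes over 64 s, if anything falls off the work surface, if the arm or the gripper's body presses on something with over 40 N, if the wrist force passes 120 N, or if a joint passes its speed limit or range.

## Working session

There is one attempt and no reset: what is moved stays moved. The work goes in short steps, Python scripts to look and compute and a tool call to move; the robot and the scene stay as the last step left them, time stands still between calls to the robot, and variables do not carry over. Pictures are saved under pics/ and viewed, at most 12 in all, crops included, and the job is handed in when it is done.

Besides the shell and the picture viewer there is one more tool, called after "Call:" as a command line: name --pt "numbers of a row" for each row, then --argument value for the rest. step_arm: Moves the arm, as the interface text tells. Shifts and turns lie within -1 to 1; 1 stands for 50 cm of shift or 30 degrees of turn. Its arguments: {"type":"object","properties":{"plan":{"type":"array","items":{"type":"array","items":{"type":"number"}}},"newtons":{"type":"number"}},"required":["plan"]}

```bash
mkdir -p pics; ls
python3 - <<'E'
from workcell import env, eyes
import cv2,pickle
print(env.sense())
for n in("scene","top"):
    c=eyes.capture(n); pickle.dump(c,open(f"pics/{n}0.pkl","wb"))
    cv2.imwrite(f"pics/{n}0.png",c["image"][:,:,::-1]); print(n,c["intrinsics"].tolist(),c["dist_coeffs"],c["R"].tolist(),c["t"])
E
```

```text
pics
{'time': 0.0, 'joint_positions': array([-1.22087785,  0.46945467, -0.04860618,  1.53371134,  0.02410128,
        1.14099939, -0.08228794]), 'dq': array([ 1.58514156e-03,  1.01909363e-03, -6.04653304e-04,  1.71073527e-03,
       -6.56561457e-04, -8.31134132e-05, -4.77546273e-04]), 'tau': array([-1.13200133e-04, -5.10318232e+01, -4.65864118e-02, -2.37720644e+01,
        1.07443679e-02,  7.49386847e-03, -8.33611239e-06]), 'ee_pos': array([0.24941002, 0.62663897, 0.25224512]), 'orientation': array([-3.13960690e+00,  6.98290681e-05,  2.76282888e+00]), 'wrist_force': array([-0.21188708,  0.2622779 ,  0.15162022]), 'wrist_torque': array([ 0.01117378, -0.0056398 , -0.00440427]), 'gripper_force': 0.0, 'opening': 0.08533104201165494}
scene [[462.8759029703703, 0.0, 280.0965328064265], [0.0, 462.8759029703703, 211.12980547230492], [0.0, 0.0, 1.0]] [0.02723954 0.         0.         0.         0.        ] [[-0.5996401077258295, 0.8000788974699261, 0.017478530540729436], [0.550882295414605, 0.42851865157913666, -0.716170693234186], [-0.5804829349819782, -0.41981605861627785, -0.6977062699464599]] [ 0.34563233 -0.23480154  1.52179104]
top [[393.7205950496927, 0.0, 282.9180935748867], [0.0, 393.7205950496927, 215.45623600018206], [0.0, 0.0, 1.0]] [-0.02232014  0.          0.          0.          0.        ] [[-0.0208050582239626, -0.9997401927084333, 0.009311102813456902], [-0.9902541800798338, 0.01932308325195368, -0.13792489727403895], [0.13770914416520658, -0.012089894000499242, -0.9903989226954679]] [-4.74748916e-04  5.81960061e-01  1.19252495e+00]
```

View pics/scene0.png

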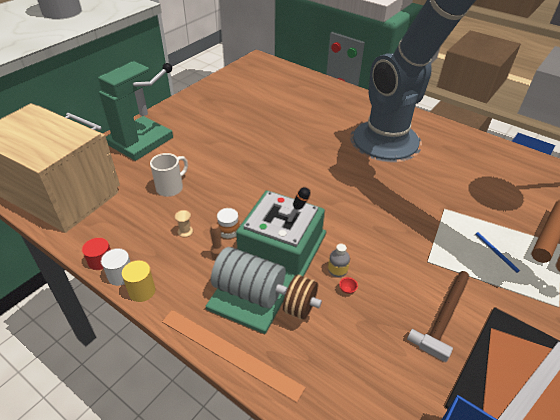

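View pics/top0.png

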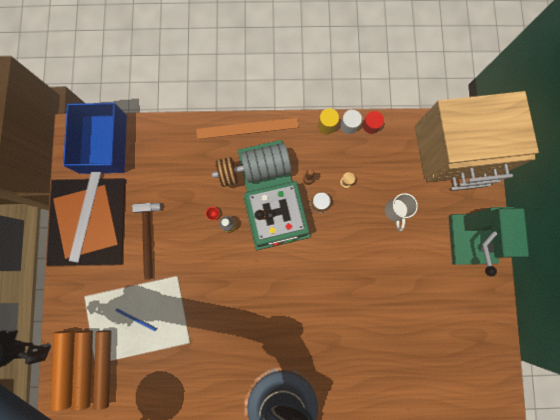

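The scene view shows the plate around (283,215) with the knob at (303,195). The top view shows the gate at about (275,213), with the dots at its corners and the black knob at about (262,214). Next I'll mask the dots and the knob.

```bash
cat > h.py <<'E'
import cv2,pickle,numpy as np
def ray(c,uv):
    p=cv2.undistortPoints(np.array([[uv]],float),c["intrinsics"],c["dist_coeffs"])[0,0]
    R,t=np.array(c["R"]),np.array(c["t"])
    return -R.T@t, R.T@np.array([p[0],p[1],1])
def onz(c,uv,z):
    o,d=ray(c,uv); return o+d*(z-o[2])/d[2]
def tri(c1,u1,c2,u2):
    (a,d),(b,e)=ray(c1,u1),ray(c2,u2)
    s=np.linalg.lstsq(np.c_[d,-e],b-a,rcond=None)[0]
    p,q=a+s[0]*d,b+s[1]*e
    return (p+q)/2,np.linalg.norm(p-q)
def proj(c,X):
    R=np.array(c["R"]); return cv2.projectPoints(np.array([X],float),cv2.Rodrigues(R)[0],np.array(c["t"]),c["intrinsics"],c["dist_coeffs"])[0][0,0]
def blobs(img,roi,lo,hi):
    x0,y0,x1,y1=roi
    h=cv2.cvtColor(img[y0:y1,x0:x1],cv2.COLOR_RGB2HSV)
    n,l,s,ce=cv2.connectedComponentsWithStats(cv2.inRange(h,lo,hi))
    return [(int(s[i,4]),(ce[i]+[x0,y0]).round(2).tolist(),(s[i,:4]+[x0,y0,0,0]).tolist()) for i in range(1,n) if s[i,4]>3]
E
python3 - <<'E'
from h import *
for n,roi in(("top",(240,175,315,252)),("scene",(230,178,335,262))):
    c=pickle.load(open(f"pics/{n}0.pkl","rb")); im=c["image"]
    for k,lo,hi in(("green",(45,150,90),(75,255,255)),("red",(0,150,120),(6,255,255)),("yel",(20,130,120),(35,255,255)),("white",(0,0,215),(180,30,255)),("orange",(7,150,120),(19,255,255)),("black",(0,0,0),(180,255,45))):
        print(n,k,[(b[0],b[1],b[2],onz(c,b[1],.11).round(3).tolist()[:2]) for b in blobs(im,roi,lo,hi)])
    x0,y0,x1,y1=roi
    cv2.imwrite(f"pics/{n}0c.png",cv2.resize(im[y0:y1,x0:x1,::-1],None,fx=7,fy=7,interpolation=cv2.INTER_CUBIC))
E
```

```text
top green [(9, [280.22, 193.56], [279, 192, 3, 4], [0.638, -0.005])]
top red [(21, [288.0, 226.0], [286, 224, 5, 5], [0.541, -0.026]), (9, [275.67, 243.56], [273, 243, 6, 2], [0.49, 0.012])]
top yel [(24, [271.92, 229.92], [270, 228, 5, 5], [0.53, 0.022])]
top white [(23, [264.0, 197.17], [262, 195, 5, 5], [0.628, 0.044]), (6, [314.0, 200.5], [314, 198, 1, 6], [0.615, -0.105])]
top orange [(77, [298.44, 178.04], [292, 175, 14, 9], [0.684, -0.06]), (5, [307.0, 180.8], [306, 180, 3, 3], [0.675, -0.086]), (114, [310.07, 189.93], [304, 182, 11, 18], [0.647, -0.094]), (1019, [268.21, 236.16], [240, 185, 75, 67], [0.512, 0.033]), (24, [313.29, 216.12], [311, 211, 4, 13], [0.568, -0.101])]
top black [(13, [272.62, 212.08], [269, 210, 8, 5], [0.583, 0.019]), (8, [262.12, 214.75], [261, 212, 3, 6], [0.575, 0.05]), (4, [268.25, 218.0], [267, 217, 3, 3], [0.565, 0.032])]
scene green [(6, [264.0, 225.0], [262, 224, 4, 4], [0.633, -0.007])]
scene red [(21, [280.38, 199.43], [278, 198, 6, 4], [0.539, -0.029])]
scene yel []
scene white [(14, [267.14, 196.21], [262, 193, 11, 9], [0.55, -0.062]), (4,
[... 528 characters left out ...]
[249, 223, 4, 5], [0.654, -0.031]), (5, [266.0, 223.0], [264, 222, 5, 3], [0.625, -0.007]), (4, [295.0, 223.5], [294, 222, 3, 4], [0.585, 0.048]), (6, [291.17, 229.33], [289, 227, 5, 5], [0.606, 0.052]), (15, [262.53, 229.73], [258, 228, 10, 4], [0.647, -0.0]), (47, [282.11, 232.06], [278, 229, 9, 7], [0.625, 0.04]), (16, [286.31, 238.88], [281, 237, 12, 5], [0.637, 0.06])]
scene orange [(16, [300.56, 197.44], [297, 193, 10, 8], [0.503, 0.006]), (39, [234.46, 226.77], [230, 221, 9, 11], [0.68, -0.057])]
scene black [(78, [303.65, 193.36], [298, 188, 12, 11], [0.486, 0.003]), (96, [298.15, 203.14], [293, 196, 13, 13], [0.523, 0.013]), (167, [280.66, 217.68], [264, 206, 35, 23], [0.59, 0.01])]
```

View pics/top0c.png

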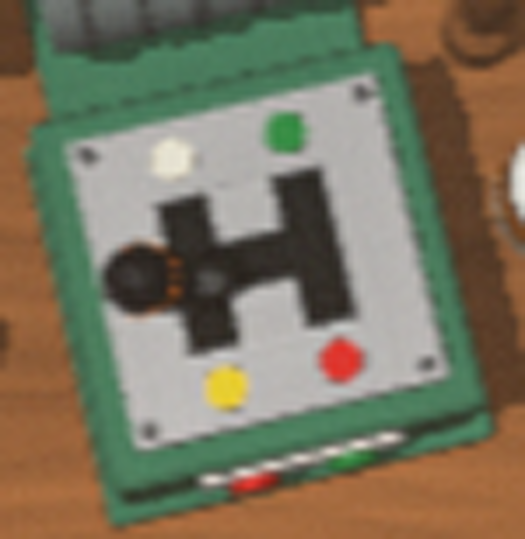

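View pics/scene0c.png

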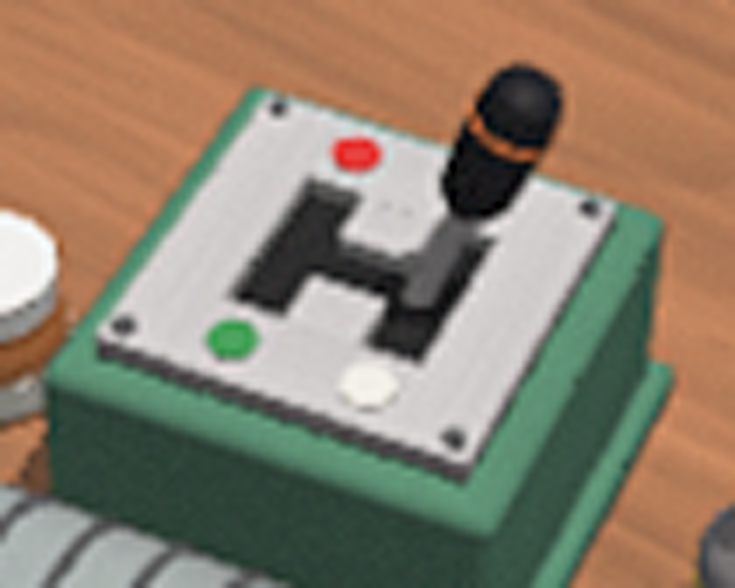

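The crops show the H-gate clearly. The knob in the top view is at about (260.5,214.5), and in the scene view its axis runs from (304,190) at the top to (297,208) at the foot. It leans left and looks close to the crossbar or a bit back. Next: gate frame and lever tilt.

```bash
cat >> h.py <<'E'
def gate(ct,dots):
    P={k:onz(ct,v,.11)[:2] for k,v in dots.items()}
    M=np.array([[.058,.025],[-.058,.025],[.058,-.025],[-.058,-.025]]); W=np.array([P[k] for k in("w","y","g","r")])
    A=W-W.mean(0); U,S,Vt=np.linalg.svd(M.T@A); Rm=(U@Vt).T
    yaw=np.arctan2(Rm[1,0],Rm[0,0]); res=A-M@Rm.T
    return W.mean(0),yaw,res
E
python3 - <<'E'
from h import *
ct,cs=[pickle.load(open(f"pics/{n}0.pkl","rb")) for n in("top","scene")]
G,yaw,res=gate(ct,dict(w=(264,197.2),y=(271.9,229.9),r=(288,226),g=(280.4,193.6)))
print(G.round(4),np.degrees(yaw),(res*1e3).round(1).tolist())
s=lambda x,y:(230+x/7-.43,178+y/7-.43)
G2,yaw2,res2=gate(cs,dict(w=s(368,385),y=s(368,385),r=s(357,155),g=s(233,340)))
for k,v in dict(w=s(368,385),r=s(357,155),g=s(233,340)).items(): print(k,onz(cs,v,.11).round(4))
for k,v in dict(w=(264,197.2),y=(271.9,229.9),r=(288,226),g=(280.4,193.6)).items(): print(k,onz(ct,v,.11).round(4))
R=np.array([[np.cos(yaw),-np.sin(yaw)],[np.sin(yaw),np.cos(yaw)]])
# rod seam: tri of knob middle
for ut in((260,214.5),(261,214.5)):
  for us in(s(505,140),):
    p,e=tri(ct,ut,cs,us); q=np.r_[R.T@(p[:2]-G),p[2]-.04]; print(p.round(4),e,"gate",q.round(4),np.linalg.norm(q))
# predicted pixels for knob top/foot at lever tilts
for f in(-.2,-.1,0,.1):
  for a in(-.3,):
    d=np.array([np.tan(f),-np.tan(a),1]);d/=np.linalg.norm(d)
    o=[]
    for L in(.115,.145,.176):
      w=np.r_[G+R@(d[:2]*L),.04+d[2]*L]; o.append((proj(ct,w).round(1).tolist(),proj(cs,w).round(1).tolist()))
    print(f,a,o)
for n,uv,z in(("bottle",(228,224),.085),("cap",(213,213),.02),("jar",(321,201),.06),("spool",(348,179),.06),("slicker",(309,176),.11),("mug",(404,207),.095)): print(n,onz(ct,uv,z).round(3))
E
```

```text
[0.5841 0.0087] 12.162671416285686 [[-7.5, -1.6], [7.8, 1.0], [-8.1, -1.7], [7.9, 2.3]]
w [0.6267 0.0412 0.11  ]
r [ 0.54   -0.0282  0.11  ]
g [ 0.6378 -0.0066  0.11  ]
w [0.628  0.0437 0.11  ]
y [0.53   0.0219 0.11  ]
r [ 0.5405 -0.0257  0.11  ]
g [ 0.6379 -0.0052  0.11  ]
[0.5669 0.0517 0.1816] 0.002922013750332122 gate [-0.0078  0.0456  0.1416] 0.14894861129512205
[0.5664 0.0499 0.1804] 0.0005663245039732564 gate [-0.0087  0.0441  0.1404] 0.14743077794485404
-0.2 -0.3 [([266.3, 219.7], [299.1, 203.1]), ([263.4, 221.1], [304.1, 193.7]), ([260.2, 222.6], [309.5, 183.7])]
-0.1 -0.3 [([265.3, 215.9], [297.5, 205.5]), ([262.0, 216.3], [302.1, 196.8]), ([258.5, 216.6], [307.0, 187.5])]
0 -0.3 [([264.3, 212.2], [295.7, 208.4]), ([260.9, 211.4], [299.8, 200.4]), ([257.0, 210.6], [304.3, 191.8])]
0.1 -0.3 [([263.5, 208.5], [293.7, 211.5]), ([259.8, 206.7], [297.3, 204.4]), ([255.8, 204.7], [301.2, 196.6])]
bottle [0.553 0.154 0.085]
cap [0.597 0.21  0.02 ]
jar [ 0.622 -0.131  0.06 ]
spool [ 0.69  -0.218  0.06 ]
slicker [ 0.69  -0.092  0.11 ]
mug [ 0.593 -0.377  0.095]
```

Geometry checks out: dots are at ±50 mm (24.8 + 25) and the knob is 147 mm from the pivot. The lever is at fore ≈ -0.06, across ≈ -0.31. I'll shut the fingers and move toward a point behind the knob in two halves. I'll turn so tool x is gate left and tool y is gate forward.

Call:
step_arm --pt "-1 -0.04 -0.04 0 0 0 0.08" --pt "-1 -0.08 -0.08 0 0 0 0.16" --pt "-1 -0.13 -0.13 0 0 0 0.25" --pt "-1 -0.18 -0.18 0 0 0 0.35" --pt "-1 -0.23 -0.23 0 0 0 0.46" --pt "-1 -0.28 -0.28 0 0 0 0.57" --pt "-1 -0.33 -0.32 0 0 0 0.68" --pt "-1 -0.38 -0.37 0 0 0 0.8" --pt "-1 -0.42 -0.41 0 0 0 0.88" --pt "-1 -0.45 -0.44 0 0 0 0.935" --pt "-1 -0.458 -0.446 0 0 0 0.935" --pt "-1 -0.458 -0.446 0 0 0 0.935" --newtons 40

```text
time: 1.1
ee_pos: [0.3806, 0.3343, 0.2534]
orientation: [3.141, -0.0, 2.271]
wrist_force: [0.1, 0.4, -0.1]
opening: -0.0003
gripper_force: 0.0
```

```bash
cat >> h.py <<'E'
from scipy.spatial.transform import Rotation as Rt
G=np.array([.5838,.0080]); YAW=np.radians(12.2)
GR=np.array([[np.cos(YAW),-np.sin(YAW)],[np.sin(YAW),np.cos(YAW)]])
def rel(s,gx,gy,z):
    "units to go to gate point"
    R=Rt.from_euler("xyz",s["orientation"]); p=s["ee_pos"]
    t=R.inv().apply(np.r_[G+GR@[gx,gy],z]-p)/.5
    w=(R.inv()*Rt.from_euler("xyz",[np.pi,0,YAW+np.pi/2])).as_rotvec()/np.radians(30)
    return t.round(3),w.round(3)
def where(s): return (GR.T@(s["ee_pos"][:2]-G)).round(4),s["ee_pos"][2].round(4)
E
python3 - <<'E'
from workcell import env
from h import *
s=env.sense(); print(s["time"],where(s),s["joint_positions"],s["opening"],s["wrist_force"],rel(s,-.065,.05,.253))
E
```

```text
1.1 (array([-0.1297,  0.3619]), np.float64(0.2534)) [-0.92299285  0.19126284  0.13738642  1.93361507 -0.03070856  1.0184596
 -0.07166605] -0.00029799820552229065 [ 0.11184236  0.37384649 -0.10677541] (array([-0.612, -0.178,  0.001]), array([ 0.   , -0.   ,  0.931]))
```

Call:
step_arm --pt "-1 -0.05 -0.015 0 0 0 0.08" --pt "-1 -0.11 -0.032 0 0 0 0.16" --pt "-1 -0.17 -0.05 0 0 0 0.25" --pt "-1 -0.24 -0.07 0 0 0 0.36" --pt "-1 -0.31 -0.09 0 0 0 0.48" --pt "-1 -0.38 -0.11 0 0 0 0.59" --pt "-1 -0.45 -0.13 0 0 0 0.7" --pt "-1 -0.51 -0.15 0 0 0 0.8" --pt "-1 -0.56 -0.165 0 0 0 0.88" --pt "-1 -0.6 -0.175 0 0 0 0.93" --pt "-1 -0.612 -0.178 0 0 0 0.93" --pt "-1 -0.612 -0.178 0 0 0 0.93"

```text
time: 2.1
ee_pos: [0.5105, 0.0447, 0.2531]
orientation: [3.141, 0.0, 1.787]
wrist_force: [-0.8, 0.6, 1.0]
opening: 0.0001
gripper_force: 0.0
```

Run:
```python
from workcell import env,eyes
from h import *
s=env.sense(); print(s["time"],where(s),s["joint_positions"],s["wrist_force"],rel(s,-.065,.05,.192))
ims=[]
for n,(x0,y0,x1,y1) in(("top",(220,160,330,280)),("scene",(225,150,345,270))):
    c=eyes.capture(n); pickle.dump(c,open(f"pics/{n}1.pkl","wb"))
    ims.append(cv2.resize(c["image"][y0:y1,x0:x1,::-1],(400,400),interpolation=cv2.INTER_CUBIC))
    print(n,proj(c,np.r_[s["ee_pos"][:2],s["ee_pos"][2]-.022]))
cv2.imwrite("pics/b1.png",np.hstack(ims))
```

```text
2.1 (array([-0.0639,  0.0513]), np.float64(0.2531)) [-0.52716944  0.20689098  0.41866775  1.93409072 -0.09800399  1.02003299
  0.15092533] [-0.8311718   0.57314098  0.97625368] (array([-0.003, -0.002,  0.122]), array([0.   , 0.   , 0.006]))
top [262.50178358 232.76922672]
scene [315.22146655 166.8472114 ]
```

View pics/b1.png

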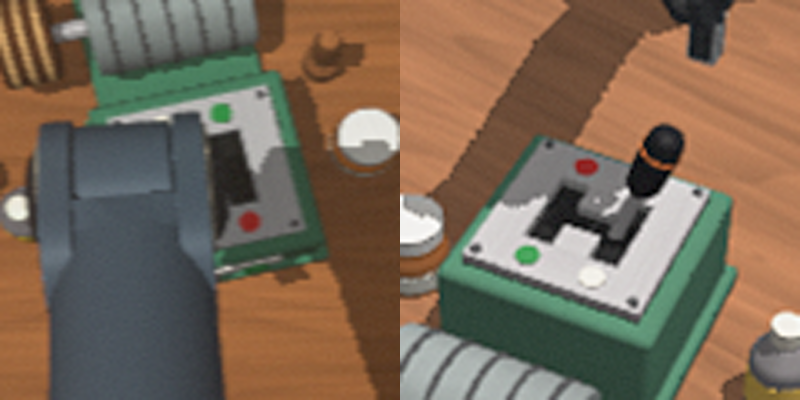

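The scene view shows the shut fingertips at (705,60) in the crop, which matches the prediction. They are behind the knob and well clear. Now I'll lower and push gently forward to about the crossbar.

Call:
step_arm --pt "-1 -0.003 0 0.03 0 0 0" --pt "-1 -0.006 0 0.07 0 0 0" --pt "-1 -0.01 0 0.11 0 0 0" --pt "-1 -0.01 0 0.122 0 0 0" --pt "-1 -0.01 0.01 0.122 0 0 0" --pt "-1 -0.01 0.02 0.122 0 0 0" --pt "-1 -0.01 0.03 0.122 0 0 0" --pt "-1 -0.01 0.04 0.122 0 0 0" --pt "-1 -0.01 0.05 0.122 0 0 0" --pt "-1 -0.01 0.056 0.122 0 0 0" --pt "-1 -0.01 0.062 0.122 0 0 0" --pt "-1 -0.01 0.062 0.122 0 0 0"

```text
time: 3.2
ee_pos: [0.5414, 0.0461, 0.1924]
orientation: [-3.141, -0.0, 1.786]
wrist_force: [-1.5, -0.5, 0.3]
opening: -0.0
gripper_force: 0.4
```

```bash
cat >> h.py <<'E'
def lev(c):
    "scene only: black knob centroid -> (knob gate xy) via known radius 145 sphere about pivot"
    x0,y0,x1,y1=225,160,345,262
    h=cv2.cvtColor(c["image"][y0:y1,x0:x1],cv2.COLOR_RGB2HSV)
    n,l,s,ce=cv2.connectedComponentsWithStats(cv2.inRange(h,(5,130,60),(20,255,200)))
    return [(int(s[i,4]),(ce[i]+[x0,y0]).round(1).tolist(),sph(c,ce[i]+[x0,y0],.154).round(3).tolist()) for i in range(1,n) if 4<s[i,4]<40]
def sph(c,uv,L):
    o,d=ray(c,uv); d/=np.linalg.norm(d); P=np.r_[G,.04]; m=o-P
    b=m@d; q=m+d*(-b-np.sqrt(max(b*b-m@m+L*L,0)))
    g=GR.T@q[:2]; return np.array([np.arctan2(g[0],q[2]),np.arctan2(-g[1],q[2])])
E
python3 - <<'E'
from workcell import env,eyes
from h import *
s=env.sense(); print(s["time"],where(s),s["wrist_force"])
c0=pickle.load(open("pics/scene1.pkl","rb")); print(lev(c0))
c=eyes.capture("scene"); print(lev(c))
x0,y0,x1,y1=(225,150,345,270)
ims=[cv2.resize(k["image"][y0:y1,x0:x1,::-1],(400,400),interpolation=cv2.INTER_CUBIC) for k in(c0,c)]
cv2.imwrite("pics/b2.png",np.hstack(ims))
E
```

```text
3.2 (array([-0.0334,  0.0462]), np.float64(0.1924)) [-1.52850687 -0.47032135  0.27272401]
[(7, [259.7, 189.9], [0.097, 0.335]), (5, [247.4, 212.0], [0.527, 0.394])]
[(5, [257.2, 196.2], [0.232, 0.318]), (6, [249.0, 209.2], [0.477, 0.377]), (8, [242.9, 218.4], [0.642, 0.463])]
```

View pics/b2.png

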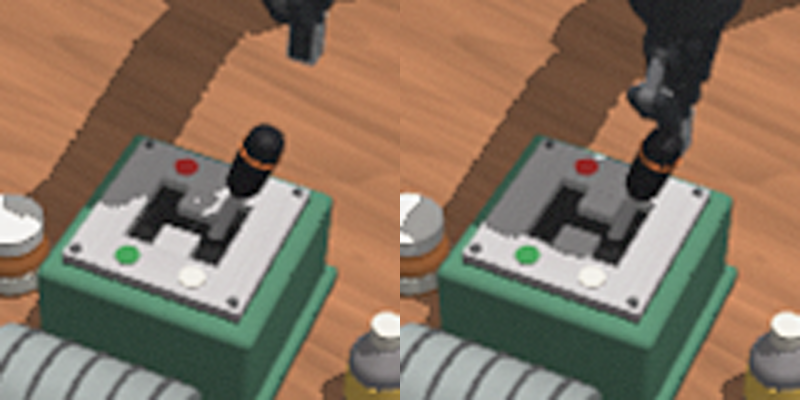

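The right crop shows the fingertips touching the knob from behind. The knob has moved about 2 px forward, so fore ≈ -0.02. I'll push 3 mm more, back off, and go around to the knob's left.

Call:
step_arm --pt "-1 0 0.003 0 0 0 0" --pt "-1 0 0.006 0 0 0 0" --pt "-1 0 0.006 0 0 0 0" --pt "-1 0 -0.02 0 0 0 0" --pt "-1 0 -0.05 0 0 0 0" --pt "-1 0.03 -0.06 0 0 0 0" --pt "-1 0.07 -0.06 0 0 0 0" --pt "-1 0.11 -0.06 0 0 0 0" --pt "-1 0.12 -0.02 0 0 0 0" --pt "-1 0.12 0.03 0 0 0 0" --pt "-1 0.12 0.066 0 0 0 0" --pt "-1 0.12 0.066 0 0 0 0"

```text
time: 4.25
ee_pos: [0.5639, 0.113, 0.1926]
orientation: [3.137, 0.001, 1.787]
wrist_force: [0.4, -0.3, 0.3]
opening: -0.0002
gripper_force: 0.0
```

Run:
```python
from workcell import env,eyes
from h import *
s=env.sense(); print(s["time"],where(s),s["wrist_force"])
c0=eyes.capture("top"); c=eyes.capture("scene")
pickle.dump(c,open("pics/scene3.pkl","wb"))
x0,y0,x1,y1=(225,150,345,270)
cv2.imwrite("pics/b3.png",np.hstack([cv2.resize(k["image"][y0:y1,x0:x1,::-1],(400,400),interpolation=cv2.INTER_CUBIC) for k in(c0,c)]))
for f in(-.05,0,.05):
    d=np.array([np.tan(f),np.tan(.31),1]);d/=np.linalg.norm(d)
    print(f,[((proj(c,np.r_[G+GR@(d[:2]*L),.04+d[2]*L])-[x0,y0])*3.333+[401.7,1.7]).round(0).tolist() for L in(.115,.176)])
```

```text
4.25 (array([0.0027, 0.1068]), np.float64(0.1926)) [ 0.37956924 -0.2759561   0.33057482]
-0.05 [[641.0, 192.0], [672.0, 134.0]]
0 [[638.0, 196.0], [668.0, 142.0]]
0.05 [[635.0, 201.0], [663.0, 149.0]]
```

View pics/b3.png

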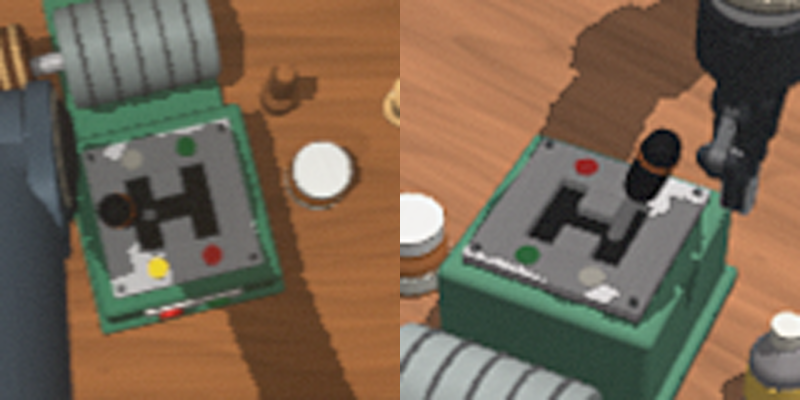

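Both views show the lever in the crossbar. The rod in the top crop is at (150,213), level with the bar, and the knob axis fits fore ≈ 0. The fingers are left of the knob, so I'll push right.

Call:
step_arm --pt "-1 -0.02 0 0 0 0 0" --pt "-1 -0.04 0 0 0 0 0" --pt "-1 -0.055 0 0 0 0 0" --pt "-1 -0.07 0 0 0 0 0" --pt "-1 -0.085 0 0 0 0 0" --pt "-1 -0.1 0 0 0 0 0" --pt "-1 -0.115 0 0 0 0 0" --pt "-1 -0.13 0 0 0 0 0" --pt "-1 -0.145 0 0 0 0 0" --pt "-1 -0.16 0 0 0 0 0" --pt "-1 -0.17 0 0 0 0 0" --pt "-1 -0.17 0 0 0 0 0"

```text
time: 5.35
ee_pos: [0.5788, 0.0267, 0.1922]
orientation: [-3.142, 0.001, 1.784]
wrist_force: [1.0, -0.5, -0.3]
opening: 0.0002
gripper_force: 0.1
```

Call:
step_arm --pt "-1 -0.012 0 0 0 0 0" --pt "-1 -0.024 0 0 0 0 0" --pt "-1 -0.036 0 0 0 0 0" --pt "-1 -0.048 0 0 0 0 0" --pt "-1 -0.06 0 0 0 0 0" --pt "-1 -0.07 0 0 0 0 0" --pt "-1 -0.08 0 0 0 0 0" --pt "-1 -0.08 0 0 0 0 0"

```text
time: 6.02
ee_pos: [0.5873, -0.0122, 0.1923]
orientation: [3.141, 0.001, 1.784]
wrist_force: [0.9, 0.4, -0.1]
opening: 0.0001
gripper_force: 0.2
```

Run:
```python
from workcell import env,eyes
from h import *
s=env.sense(); print(s["time"],where(s),s["wrist_force"])
c0=eyes.capture("top"); c=eyes.capture("scene")
x0,y0,x1,y1=(225,150,345,270)
cv2.imwrite("pics/b4.png",np.hstack([cv2.resize(k["image"][y0:y1,x0:x1,::-1],(400,400),interpolation=cv2.INTER_CUBIC) for k in(c0,c)]))
for a in(.2,.27,.34):
  for f in(-.05,0,.05):
    d=np.array([np.tan(f),-np.tan(a),1]);d/=np.linalg.norm(d)
    print(a,f,[((proj(c,np.r_[G+GR@(d[:2]*L),.04+d[2]*L])-[x0,y0])*3.333+[401.7,1.7]).round(0).tolist() for L in(.115,.176)])
```

```text
6.0167 (array([-0.0008, -0.0205]), np.float64(0.1923)) [ 0.88526326  0.40590025 -0.10916371]
0.2 -0.05 [[566.0, 163.0], [552.0, 91.0]]
0.2 0 [[562.0, 168.0], [547.0, 98.0]]
0.2 0.05 [[559.0, 173.0], [541.0, 106.0]]
0.27 -0.05 [[556.0, 162.0], [536.0, 89.0]]
0.27 0 [[552.0, 167.0], [531.0, 96.0]]
0.27 0.05 [[549.0, 172.0], [525.0, 104.0]]
0.34 -0.05 [[546.0, 162.0], [521.0, 89.0]]
0.34 0 [[542.0, 166.0], [515.0, 96.0]]
0.34 0.05 [[539.0, 171.0], [510.0, 103.0]]
```

View pics/b4.png

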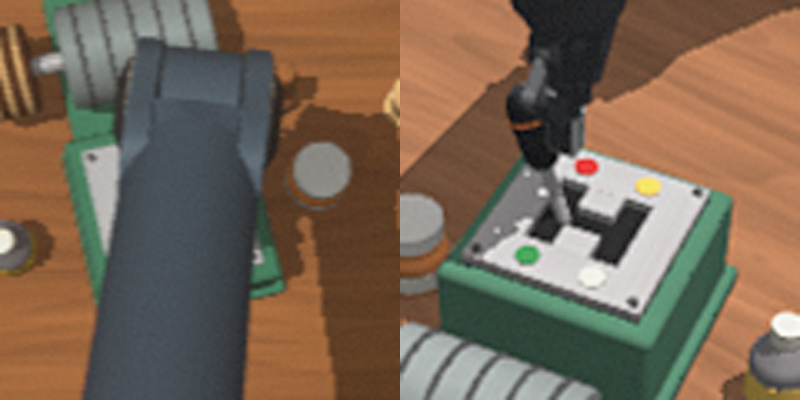

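The knob is leaning right. Its foot is at (545,165) and its top at about (518,95), so across ≈ 0.32 and fore ≈ 0: the crossbar's right end. Now I'll go around behind it.

Call:
step_arm --pt "-1 0.02 0 0 0 0 0" --pt "-1 0.055 0 0 0 0 0" --pt "-1 0.065 -0.03 0 0 0 0" --pt "-1 0.065 -0.08 0 0 0 0" --pt "-1 0.05 -0.12 0 0 0 0" --pt "-1 0.01 -0.13 0 0 0 0" --pt "-1 -0.035 -0.13 0 0 0 0" --pt "-1 -0.051 -0.125 0 0 0 0" --pt "-1 -0.051 -0.105 0 0 0 0" --pt "-1 -0.051 -0.085 0 0 0 0" --pt "-1 -0.051 -0.07 0 0 0 0" --pt "-1 -0.051 -0.055 0 0 0 0"

```text
time: 7.12
ee_pos: [0.5668, -0.0391, 0.1919]
orientation: [-3.141, -0.001, 1.789]
wrist_force: [-1.0, -0.4, 0.7]
opening: -0.0001
gripper_force: 0.8
```

Call:
step_arm --pt "-1 0 0.012 0 0 0 0" --pt "-1 0 0.024 0 0 0 0" --pt "-1 0 0.036 0 0 0 0" --pt "-1 0 0.048 0 0 0 0" --pt "-1 0 0.06 0 0 0 0" --pt "-1 0 0.07 0 0 0 0" --pt "-1 0 0.08 0 0 0 0" --pt "-1 0 0.086 0 0 0 0" --pt "-1 0 0.092 0 0 0 0" --pt "-1 0 0.096 0 0 0 0" --pt "-1 0 0.096 0 0 0 0"

```text
time: 8.03
ee_pos: [0.6131, -0.031, 0.1923]
orientation: [3.141, 0.0, 1.786]
wrist_force: [-1.0, 0.1, 1.2]
opening: 0.0003
gripper_force: 0.2
```

Run:
```python
from workcell import env,eyes
from h import *
s=env.sense(); print(s["time"],where(s),s["wrist_force"])
c=eyes.capture("scene")
x0,y0,x1,y1=(225,150,345,270)
cv2.imwrite("pics/b5.png",cv2.resize(c["image"][y0:y1,x0:x1,::-1],(400,400),interpolation=cv2.INTER_CUBIC))
for a in(.27,.34):
  for f in(.2,.27,.34):
    d=np.array([np.tan(f),-np.tan(a),1]);d/=np.linalg.norm(d)
    print(a,f,[((proj(c,np.r_[G+GR@(d[:2]*L),.04+d[2]*L])-[x0,y0])*3.333+1.7).round(0).tolist() for L in(.115,.176)])
```

```text
8.0333 (array([ 0.0204, -0.0443]), np.float64(0.1923)) [-1.04510103  0.08197374  1.248752  ]
0.27 0.2 [[139.0, 189.0], [110.0, 130.0]]
0.27 0.27 [[135.0, 198.0], [103.0, 143.0]]
0.27 0.34 [[131.0, 207.0], [96.0, 158.0]]
0.34 0.2 [[130.0, 187.0], [95.0, 128.0]]
0.34 0.27 [[126.0, 196.0], [88.0, 141.0]]
0.34 0.34 [[122.0, 205.0], [82.0, 156.0]]
```

View pics/b5.png

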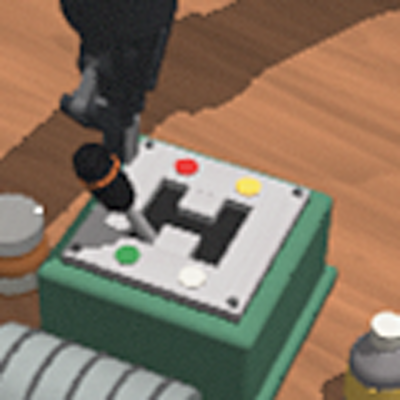

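The lever is forward right, with its foot at (124,203) and top at about (92,150), so fore ≈ 0.31. There is no stop force yet, so I'll push a few mm more.

Call:
step_arm --pt "-1 0 0.003 0 0 0 0" --pt "-1 0 0.006 0 0 0 0" --pt "-1 0 0.006 0 0 0 0"

```text
time: 8.33
ee_pos: [0.6158, -0.0303, 0.1923]
orientation: [3.141, -0.0, 1.786]
wrist_force: [-0.8, 0.6, -0.2]
opening: 0.0002
gripper_force: 0.4
```

Call:
step_arm --pt "-1 0 0.002 0 0 0 0" --pt "-1 0 0.004 0 0 0 0" --pt "-1 0 0.004 0 0 0 0"

```text
time: 8.58
ee_pos: [0.6177, -0.0298, 0.1923]
orientation: [3.141, -0.0, 1.786]
wrist_force: [0.3, -0.7, -0.2]
opening: -0.0002
gripper_force: 0.4
```

Call:
step_arm --pt "-1 0 0.002 0 0 0 0" --pt "-1 0 0.004 0 0 0 0" --pt "-1 0 0.004 0 0 0 0"

```text
time: 8.83
ee_pos: [0.6193, -0.0295, 0.1921]
orientation: [-3.141, -0.0, 1.786]
wrist_force: [-1.2, -0.3, -0.3]
opening: 0.0003
gripper_force: 0.8
```

Run:
```python
from workcell import env,eyes
from h import *
s=env.sense(); print(s["time"],where(s),s["wrist_force"])
c=eyes.capture("scene")
x0,y0,x1,y1=(225,150,345,270)
cv2.imwrite("pics/b6.png",cv2.resize(c["image"][y0:y1,x0:x1,::-1],(400,400),interpolation=cv2.INTER_CUBIC))
h=cv2.cvtColor(c["image"],cv2.COLOR_RGB2HSV)
for k in ("b",): print(blobs(c["image"],(240,185,285,232),(0,0,0),(180,255,50)))
```

```text
8.8333 (array([ 0.0268, -0.0441]), np.float64(0.1921)) [-1.20108257 -0.30620405 -0.340177  ]
[(242, [253.76, 194.5], [243, 185, 21, 22]), (85, [258.88, 209.74], [252, 203, 13, 12]), (103, [275.01, 213.53], [268, 206, 17, 14])]
```

View pics/b6.png

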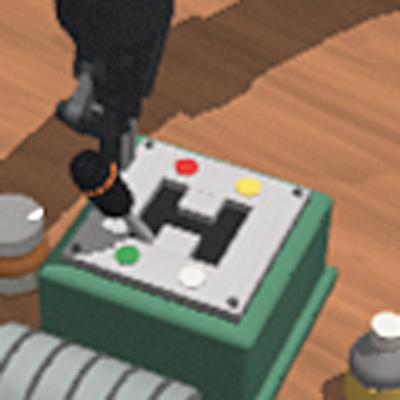

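The knob moved further: its foot is at about (122,211), near the predicted end position. I'll keep nudging until the stop pushes back.

Call:
step_arm --pt "-1 0 0.002 0 0 0 0" --pt "-1 0 0.004 0 0 0 0" --pt "-1 0 0.004 0 0 0 0"

```text
time: 9.13
ee_pos: [0.6207, -0.0291, 0.1918]
orientation: [-3.14, -0.0, 1.786]
wrist_force: [-3.2, -1.8, -0.7]
opening: -0.0
gripper_force: 1.5
```

Call:
step_arm --pt "-1 0 0.002 0 0 0 0" --pt "-1 0 0.004 0 0 0 0" --pt "-1 0 0.004 0 0 0 0"

```text
time: 9.38
ee_pos: [0.6224, -0.0287, 0.1917]
orientation: [-3.139, -0.001, 1.786]
wrist_force: [-5.3, -1.3, -1.1]
opening: -0.0002
gripper_force: 2.3
```

Force has risen to 5.5 N, so the lever is at the end stop. I'll back straight off, rise, and move left out of view to check.

Call:
step_arm --pt "-1 0 -0.01 0 0 0 0" --pt "-1 0 -0.04 0 0 0 0" --pt "-1 0 -0.09 0 0 0 0" --pt "-1 0 -0.15 0 0 0 0" --pt "-1 0 -0.18 -0.05 0 0 0" --pt "-1 0 -0.18 -0.11 0 0 0" --pt "-1 0.05 -0.18 -0.13 0 0 0" --pt "-1 0.12 -0.18 -0.13 0 0 0" --pt "-1 0.19 -0.18 -0.13 0 0 0" --pt "-1 0.26 -0.18 -0.13 0 0 0" --pt "-1 0.32 -0.18 -0.13 0 0 0" --pt "-1 0.36 -0.18 -0.13 0 0 0"

```text
time: 10.38
ee_pos: [0.4975, 0.1323, 0.2586]
orientation: [3.136, -0.003, 1.79]
wrist_force: [-0.3, -0.5, 0.0]
opening: 0.0002
gripper_force: 0.0
```

Call:
step_arm --pt "-1 0.03 0 0 0 0 0" --pt "-1 0.06 0 0 0 0 0" --pt "-1 0.06 0 0 0 0 0" --pt "-1 0.06 0 0 0 0 0"

```text
time: 10.72
ee_pos: [0.4915, 0.158, 0.2581]
orientation: [3.138, -0.001, 1.788]
wrist_force: [-0.2, -0.7, -0.1]
opening: -0.0001
gripper_force: 0.0
```

Run:
```python
from workcell import env,eyes
from h import *
s=env.sense(); print(s["time"],where(s),s["ee_pos"],s["wrist_force"])
c0=eyes.capture("top"); c=eyes.capture("scene")
x0,y0,x1,y1=(225,150,345,270)
cv2.imwrite("pics/b7.png",np.hstack([cv2.resize(k["image"][y0:y1,x0:x1,::-1],(400,400),interpolation=cv2.INTER_CUBIC) for k in(c0,c)]))
for a,f in((.3,.3),(.3,.34),(.34,.3),(.34,.34)):
    d=np.array([np.tan(f),-np.tan(a),1]);d/=np.linalg.norm(d)
    print(a,f,[[((proj(k,np.r_[G+GR@(d[:2]*L),.04+d[2]*L])-[x0,y0])*3.333+[1.7+o,1.7]).round(0).tolist() for L in(.115,.16)] for k,o in((c0,0),(c,400))])
# bystander change check in scene view
p=pickle.load(open("pics/top0.pkl","rb"))
for n,(u,v) in dict(bottle=(228,224),cap=(213,213),jar=(321,201),spool=(348,179),slicker=(309,176),mug=(404,207)).items():
    a,b=[cv2.cvtColor(k["image"],cv2.COLOR_RGB2GRAY)[v-14:v+15,u-14:u+15].astype(np.float32) for k in(p,c0)]
    print(n,np.round(cv2.phaseCorrelate(a,b),2),abs(a-b).mean().round(1))
```

```text
10.7167 (array([-0.0585,  0.1661]), np.float64(0.2581)) [0.49147272 0.15801418 0.25807692] [-0.17983585 -0.73381618 -0.06238548]
0.3 0.3 [[[200.0, 156.0], [212.0, 129.0]], [[529.0, 201.0], [503.0, 163.0]]]
0.3 0.34 [[[199.0, 152.0], [210.0, 123.0]], [[527.0, 206.0], [500.0, 170.0]]]
0.34 0.3 [[[205.0, 156.0], [219.0, 129.0]], [[524.0, 200.0], [496.0, 162.0]]]
0.34 0.34 [[[204.0, 152.0], [217.0, 123.0]], [[522.0, 205.0], [493.0, 169.0]]]Traceback (most recent call last):
  File "<stdin>", line 14, in <module>
    return _wrapfunc(a, 'round', decimals=decimals, out=out)
    return _wrapit(obj, method, *args, **kwds)
    conv = _array_converter(obj)
ValueError: setting an array element with a sequence. The requested array has an inhomogeneous shape after 1 dimensions. The detected shape was (2,) + inhomogeneous part.
```

View pics/b7.png

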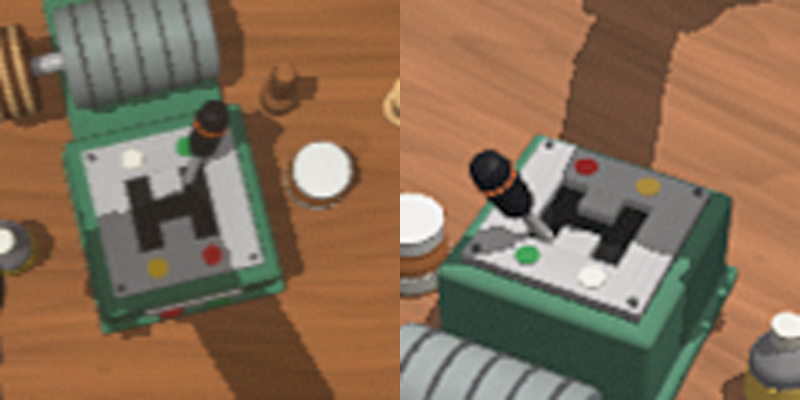

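Both views show the rod fully forward in the right slot by the green dot. In the top crop the knob's foot is at (204,151), which matches fore ≈ 0.34. The gripper is clear, and the neighbouring objects weren't touched because the tips never went below 0.17 m.

```bash
python3 -c "
from workcell import env
print(env.sign_off())"
```

```text
the job is handed in; nothing more can be done
None
```

The lever is fully forward in third (green dot), pushed there through the crossbar with the shut fingertips. The surrounding objects weren't touched, and the job is handed in at about 11 s.

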